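Open the child-resistant solvent can

TASK

Open the solvent can: push its child-resistant cap down and, while pushing, turn it anticlockwise (seen from above) until it comes up against its stop, then lift it off and set it down gently, upright, on the offcut board. Be gentle with it: neither push nor turn with more force than it takes, for 45 N between cap and can breaks it; and leave the tools around where they are.

Things in the scene. Friction and masses are not known exactly. Their poses are not given: they have to be found in the camera images.
- cap_centre (a point): Child-resistant cap: a black, finely ribbed round shell, 54 mm across, 42 mm tall, over a white inner cap that shows 4 mm below it. Point on its axis half-way up the shell: 21 mm below its flat top, 25 mm above the white lower rim it stands on when set down. z: cap axis, up; x means nothing (the shell starts at any angle). Grasp the shell's sides from above with about 30 N; mass 0.12 kg.
- cap_top (a point): Centre of the cap's flat top. Unpushed, the shell only spins. Pushed, it springs down: hidden teeth touch after 2 to 3 mm at 7 N (where they click past; if tooth lands on tooth it hardens here and drops in as you turn), hard stop near 6 mm and 13 N. Push 13 to 20 N. Turned anticlockwise it idles 0 to 0.7 rad till teeth meet, drags, and ends at a stop after 0.55 to 1.6 rad in all; see neck.
- neck (a point): Centre of the can's mouth (33 mm neck, 162 mm above the can's origin), inside the cap. Three lugs hold the inner cap. Once the teeth carry it, it turns against a drag of 0.05 to 0.2 N m for 0.55 to 0.85 rad to a firm stop, where it is free to lift straight up (35 mm to clear); over 0.1 rad short of the stop it is held. Stop turning at 0.25 to 0.35 N m: it bears on lugs 19 mm off the axis.
- can: Rectangular bare-metal solvent can, 86 x 118 mm, its shoulder 118 mm above the worktop, in a plywood cradle (125 x 150 mm, rim 34 mm high) screwed down: it does not move. Origin: centre of the cradle's underside; z up, y along the longer side. The cap sits at its centre: locked, the cap's centre point is 157 mm above this origin and its top 178 mm.
- board_top (a point): Centre of the top face of the offcut board, a plain planed piece of wood 70 x 200 x 18 mm lying flat and fixed on the worktop, on the other side from the can; y runs along its length, z up. The cap standing on it has its centre 25 mm above this point.
- board: The same offcut board. Origin: centre of its underside, 18 mm below the top face; axes as for the top face.
- chisel: Bystander: a bench chisel with wooden handle, 263 mm long, 29 mm high, lying loose on the worktop between can and board, along the robot's x. Origin: centre of its underside.
- glue: Bystander: a glue bottle with a pointed top, 62 mm across, 190 mm high, standing loose at the far left. Origin: centre of its underside.
- mallet: Bystander: a wooden mallet, 115 x 263 x 68 mm, lying loose at the right. Origin: centre of its underside.
There are look-alikes about, which are no part of the job. Of the things that look like the part that bears cap_centre, the larger one is meant.

How it is judged:
By the outcome, as a careful person would: the job done as asked, in the order asked, and still so for the second after the job is handed in, with the robot touching nothing.
It also fails if it takes over 64 s, if anything falls off the work surface, if the arm or the gripper's body presses on something with over 40 N, if the wrist force passes 120 N, or if a joint passes its speed limit or range.

ROBOT

A 6-joint arm with a two-finger parallel gripper is mounted at the origin on the work surface; the furniture and walls round the work are solid. World frame = base frame: x ahead of the robot, y to its left, z up, the work surface at z = 0. Lengths are in m, angles in rad, forces in N, time in s.
With the tool pointing down it reaches from about 0.425 to 1.125 m from the base axis. Payload 14.9 kg.
Tool frame: the origin (TCP) lies between the finger pads; the fingertips stand 22 mm ahead of it and the grasp point (between the pads) lies 3 mm ahead of it (robot.tips_ahead is the z of the fingertips in the tool frame, in m); z points along the fingers, y is the line along which they close (so a half turn about z gives the same grasp; the last joint's range is limited). The gripper opens to 91 mm and grips with 3 to 60 N. Pads are 32 mm wide; open, the fingers measure 118 mm over their backs; the gripper's body (76 mm by 178 mm) begins 60 mm behind the grasp point.
Start: joints at [-1.375, 0.379, 1.734, -0, 1.028, -0.033], TCP at [0.159, -0.682, 0.236] pointing down, gripper open.
Joint ranges: [-2.77, 2.77], [-0.74, 2.19], [0, 2.66], [-1.06, 4.2], [0.31, 2.87], [-3.08, 3.08]. Speed limits (rad/s): [1.89, 1.89, 2.39, 3.14, 3.14, 3.14].

INTERFACE

Orientations are given as a unit quaternion [x, y, z, w].
In Python, from bench import robot gives the robot as it stands.
- The arm moves only by the tool send_rows, never from a script. Its argument "moves" is text: rows parted by semicolons, each of 6 numbers parted by spaces: the shift along the tool's x, y, z in m, then the turn, a rotation vector about the tool's x, y, z in rad. In form: tx ty tz ax ay az; .... A call has 1 to 20 rows; each row shifts and turns the commanded pose from where the row before left it, along the tool's axes as they then stand; what a row does not reach is not made up. A row lasts 1/12 s, in which the tool goes at most 41.7 mm and 7.16 degrees, less where a joint would pass 70% of its speed; a pose out of reach is approached as far as the arm can. A call with a gripper value outside its range is refused whole. "grip" is the finger opening in m, from 0 to 0.0912, set as the call begins (left out, the last holds). The fingers move at their own pace and stop on an object; the grip force is fixed at half the most. Time passes only in rows, so rows that do not move let the fingers close. It gives the time, the measured TCP pose, the force, the opening and the grip force at its end, in the units of the state.
- robot.observe(): the state, without advancing time (a new reading comes with each control period).
- robot.snapshot(name): name is "side" or "top"; returns the picture (384x512x3 uint8, red, green, blue); there is no depth.
- robot.camera_info(name): a dict with "intrinsics" (3x3 intrinsics, pixels), "camera_from_world" (4x4, takes a point from world to camera coordinates). Camera axes: x right, y down, z forward; pixel columns grow to the right and rows downward; lengths in m; the calibration is good to about 2 mm. A picture is of the moment at which its call begins. camera_info takes no time and is no camera call.
- robot.sign_off(): hands the job in; it is judged then, once.
Trained networks look in the newest picture that a camera, given by its name, has taken for a name from the list of things; names that differ only in an ending like _2 or _b are one class to them, and where a whole thing is asked for, a point or a joint stands for the part that bears it (a point fixed in the world has none). Each returns a list of dicts, best first, with "conf" (0 to 1); they miss things now and then, are a little off and sometimes report something else, mostly with a low value. They report only what shows in the picture. A call takes as long as a camera call. They do not tell look-alikes from the thing itself.
- robot.boxes_of(camera, query): "xy" ([column, row] in pixels, amid what is visible of it).
The state is a dict: "clock": time; "joints": joint angles; "dq": joint speeds; "joint_efforts": joint torques, N m; "ee_pos": TCP position; "ee_rot": TCP orientation; "force": force on the tool from outside, world axes, zero at the start; "ft_torque": the same for the moment, N m; "gripper_width": opening from 0.0 (shut) to 1.0 (fully open); "grasp_force": force on a finger pad.
Only numpy, scipy, OpenCV 4.12 (cv2) and the standard library are available. Lean on these libraries where they do the work, as an engineer would, in place of code of your own. Each camera call takes 0.05 s, during which the arm holds its last target. There are 200 camera calls.

## Working session

There is one attempt and no reset: what is moved stays moved. The work goes in short steps, Python scripts to look and compute and a tool call to move; the robot and the scene stay as the last step left them, time stands still between calls to the robot, and variables do not carry over. Pictures are saved under pics/ and viewed, at most 10 in all, crops included, and the job is handed in when it is done.

Besides the shell and the picture viewer there is one more tool, called after "Emit:" as name(argument=value, ...), one argument or row to a line, values as JSON. send_rows: Moves the arm, as the interface text tells. Its arguments: {"type":"object","properties":{"moves":{"type":"string"},"grip":{"type":"number"}},"required":["moves"]}

```bash
mkdir -p pics; ls; cat > h.py <<'E'
import numpy as np, cv2
from bench import robot
def cam(n):
    c=robot.camera_info(n); return np.array(c["intrinsics"]),np.array(c["camera_from_world"])
def ray(n,px):
    K,T=cam(n); d=T[:3,:3].T@np.linalg.inv(K)@[px[0],px[1],1]; return -T[:3,:3].T@T[:3,3],d
def atz(n,px,z):
    o,d=ray(n,px); return o+d*(z-o[2])/d[2]
def proj(n,p):
    K,T=cam(n); q=K@(T[:3,:3]@np.array(p)+T[:3,3]); return q[:2]/q[2]
def tri(a,pa,b,pb):
    (o1,d1),(o2,d2)=ray(a,pa),ray(b,pb); d1=d1/np.linalg.norm(d1); d2=d2/np.linalg.norm(d2)
    s=np.linalg.lstsq(np.c_[d1,-d2],o2-o1,rcond=None)[0]; A,B=o1+s[0]*d1,o2+s[1]*d2
    return (A+B)/2,np.linalg.norm(A-B)
E
python3 - <<'E'
from h import *
np.set_printoptions(precision=3,suppress=True)
for n in("side","top"):
    im=robot.snapshot(n); cv2.imwrite(f"pics/{n}0.png",im[...,::-1])
    print(n,ray(n,(256,192)))
    for q in["cap_centre","cap_top","can","board","board_top","chisel","mallet","glue"]:
        print(q,[(np.round(d["xy"],1).tolist(),round(d["conf"],2)) for d in robot.boxes_of(n,q)])
a=cv2.imread("pics/side0.png");b=cv2.imread("pics/top0.png")
cv2.imwrite("pics/both.png",cv2.resize(np.hstack([a,b]),(800,300)))
print(robot.observe())
E
```

```text
pics
side (array([ 0.204, -1.232,  1.053]), array([ 0.151,  0.783, -0.603]))
cap_centre [([244.0, 152.9], 0.77), ([238.3, 201.8], 0.45)]
cap_top [([241.4, 153.9], 0.64), ([235.6, 203.9], 0.42)]
can [([244.6, 175.5], 0.62)]
board [([272.5, 241.3], 0.83)]
board_top []
chisel [([263.5, 210.9], 0.62)]
mallet [([290.9, 300.7], 0.56)]
glue [([245.8, 132.5], 0.6), ([242.8, 154.5], 0.55)]
top (array([ 0.305, -0.03 ,  1.678]), array([ 0.112,  0.002, -0.994]))
cap_centre [([192.7, 205.9], 0.78), ([232.4, 220.4], 0.4)]
cap_top [([186.5, 202.9], 0.51)]
can [([200.8, 211.4], 0.71)]
board [([286.1, 198.0], 0.59)]
board_top [([287.1, 199.4], 0.59)]
chisel [([249.6, 195.5], 0.78)]
mallet [([364.0, 204.3], 0.72)]
glue [([125.6, 189.4], 0.88)]
{'clock': 0.9, 'joints': array([-1.375,  0.379,  1.734, -0.   ,  1.028, -0.033]), 'dq': array([ 0.002, -0.   ,  0.001,  0.001,  0.001,  0.001]), 'joint_efforts': array([  0.001, -76.367, -43.475,   0.065,   0.039,  -0.   ]), 'ee_pos': array([ 0.159, -0.682,  0.236]), 'ee_rot': array([ 0.993,  0.114, -0.   , -0.   ]), 'force': array([-0.537,  0.387,  0.003]), 'ft_torque': array([0.081, 0.03 , 0.024]), 'grasp_force': 0.0, 'gripper_width': 1.0002187163554803}
```

View pics/both.png

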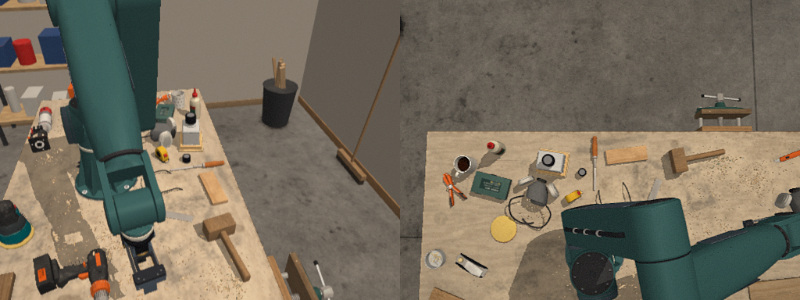

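The pair picture shows the can with its black cap at about side (244,152) / top (190,205). A smaller black cap stands loose on the bench at side (238,202) / top (232,221). The candidates are those two plus the dark cup at top (80,210). I choose the larger cap, on the can, and check it in a close crop.

```bash
python3 - <<'E'
from h import *
np.set_printoptions(precision=3,suppress=True)
a=cv2.imread("pics/side0.png")[110:260,190:330];b=cv2.imread("pics/top0.png")[155:255,150:320]
c=cv2.resize(a,None,fx=3.2,fy=3.2,interpolation=3)
a=cv2.resize(a,(448,480),interpolation=3);b=cv2.resize(b,(816,480),interpolation=3)
cv2.imwrite("pics/cropt.png",b[:, :800]);cv2.imwrite("pics/crops.png",a)
print(tri("side",(244,152.9),"top",(192.7,205.9)))
print(atz("top",(192.7,205.9),.16),atz("side",(244,152.9),.16),atz("top",(287,199.4),.018),atz("side",(272.5,241.3),.015),atz("top",(249.6,195.5),.015),atz("top",(364,204.3),.04))
E
```

```text
(array([0.429, 0.195, 0.153]), np.float64(0.0022569041522256484))
[0.427 0.194 0.16 ] [0.428 0.183 0.16 ] [ 0.463 -0.145  0.018] [ 0.468 -0.174  0.015] [ 0.479 -0.002  0.015] [ 0.443 -0.433  0.04 ]
```

View pics/cropt.png

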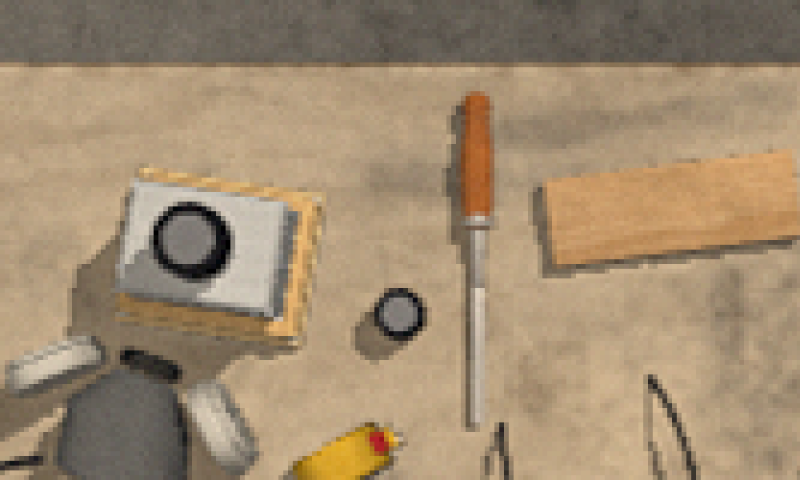

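View pics/crops.png

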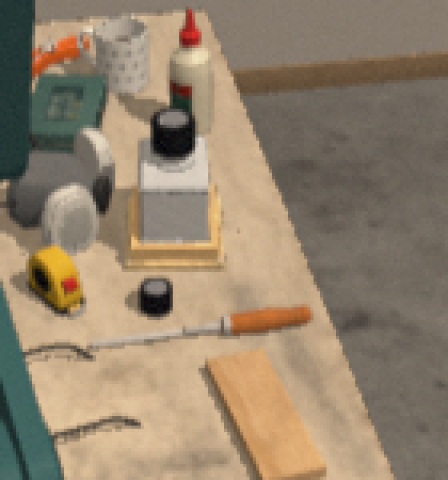

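The crops show a big black cap (~38 px wide at crop (190,241), top pixel ~(189.6,205)) on the silver can in its plywood cradle. The loose cap (top pixel ~(233,220)) is clearly smaller. The can's cap is the one meant, and the board is on the other side of the chisel.

```bash
python3 - <<'E'
from h import *
np.set_printoptions(precision=4,suppress=True)
im=cv2.imread("pics/top0.png"); 
g=im[185:225,170:210].astype(int).max(2); 
m=(g<60).astype(np.uint8); n,l,s,c=cv2.connectedComponentsWithStats(m)
for i in range(1,n):
    if s[i][4]>20: print(s[i],c[i]+[170,185])
# board segmentation: hue/saturation vs table
hsv=cv2.cvtColor(im,cv2.COLOR_BGR2HSV); print(hsv[198,287],hsv[198,260],hsv[230,300])
mb=((hsv[...,1]>hsv[198,287,1]-25)&(hsv[...,2]>150)).astype(np.uint8); mb[:,:256]=0; mb[:,330:]=0; mb=cv2.morphologyEx(mb,cv2.MORPH_OPEN,np.ones((3,3)))
n,l,s,c=cv2.connectedComponentsWithStats(mb)
for i in range(1,n):
    if s[i][4]>200:
        r=cv2.minAreaRect(np.argwhere(l==i)[:,::-1].astype(np.float32)); print(s[i],c[i],r)
        print([atz("top",p,.018) for p in cv2.boxPoints(r)],atz("top",r[0],.018))
print("cap",atz("top",(189.6,205.2),.178))
E
```

```text
[12 12 16 16 93] [190.4409 205.6989]
[ 16 125 200] [ 18  83 162] [ 16  75 171]
[263 186  54  24 945] [289.7672 197.6751] ((289.64617919921875, 197.66921997070312), (18.10906982421875, 52.46669387817383), 82.87498474121094)
[array([ 0.4921, -0.0518,  0.018 ]), array([ 0.5171, -0.2512,  0.018 ]), array([ 0.448 , -0.2588,  0.018 ]), array([ 0.4231, -0.0602,  0.018 ])] [ 0.47   -0.1555  0.018 ]
cap [0.428  0.2023 0.178 ]
```

Emit:
send_rows(
  moves="0 0 -0.02 0 0 0;0.02 0 -0.02 0 0 0;0.03 -0.02 -0.015 0 0 0;0.03 -0.02 -0.01 0 0 0;0.03 -0.02 0 0 0 0;0.03 -0.02 0 0 0 0;0.03 -0.02 0 0 0 0;0.03 -0.02 0 0 0 0;0.03 -0.02 0 0 0 0;0.03 -0.02 0 0 0 0;0.03 -0.02 0 0 0 0;0.03 -0.02 0 0 0 0;0.03 -0.02 0 0 0 0;0.03 -0.02 0 0 0 0;0.03 -0.02 0 0 0 0;0.02 -0.02 0 0 0 0;0 -0.02 0 0 0 0",
)

```text
clock: 2.32
ee_pos: [0.5121, -0.2903, 0.3011]
ee_rot: [0.993, 0.115, 0.0, 0.0]
force: [-0.5, 0.7, 1.0]
gripper_width: 0.999
grasp_force: 0.0
```

Emit:
send_rows(
  moves="0.002 -0.025 0 0 0 0;0.002 -0.025 0 0 0 0;0.002 -0.025 0 0 0 0;0.002 -0.025 0 0 0 0;0.002 -0.025 0 0 0 0;0.002 -0.025 0 0 0 0;0.002 -0.025 0 0 0 0;0.002 -0.025 0 0 0 0;0.002 -0.025 0 0 0 0;0.002 -0.025 0 0 0 0;0.002 -0.025 0 0 0 0;0.002 -0.025 0 0 0 0;0.002 -0.025 0 0 0 0;0.002 -0.025 0 0 0 0;0.002 -0.025 0 0 0 0;0 -0.025 0 0 0 0;0 -0.025 0 0 0 0;0 -0.025 0 0 0 0;0 -0.025 0 0 0 0;0 -0.020 0 0 0 0",
)

```text
clock: 3.98
ee_pos: [0.4259, 0.1983, 0.3011]
ee_rot: [0.993, 0.114, 0.0, -0.0]
force: [0.4, -0.5, -0.4]
gripper_width: 0.995
grasp_force: 0.0
```

```bash
python3 - <<'E'
from h import *
np.set_printoptions(precision=4,suppress=True)
o=robot.observe(); print(o["ee_pos"],o["joints"],o["ft_torque"],o["force"])
P=o["ee_pos"]; outs=[]
for n in("side","top"):
    im=robot.snapshot(n)[...,::-1].copy(); cv2.imwrite(f"pics/{n}1.png",im)
    tip=P-[0,0,.022]
    p=proj(n,(.428,.201,.178)); print(n,"cap top",p,"tip",proj(n,tip),"tcp",proj(n,P))
    print([(np.round(d["xy"],1).tolist(),round(d["conf"],2)) for d in robot.boxes_of(n,"cap_centre")])
    x,y=int(p[0])-40,int(p[1])-40
    outs.append(cv2.resize(im[y:y+80,x:x+80],(400,400),interpolation=3)); print(x,y)
cv2.imwrite("pics/c1.png",np.hstack(outs))
E
```

```text
[0.4259 0.1983 0.3011] [ 0.3861 -0.0821  2.1398  0.0001  1.0835  1.7276] [0.0403 0.0205 0.0067] [ 0.4005 -0.5419 -0.4351]
side cap top [243.2173 146.6245] tip [242.5084 123.9343] tcp [242.441  118.6809]
[([246.4, 152.5], 0.48)]
203 106
top cap top [189.9874 205.2063] tip [186.0353 203.2754] tcp [184.9177 202.6769]
[]
149 165
```

View pics/c1.png

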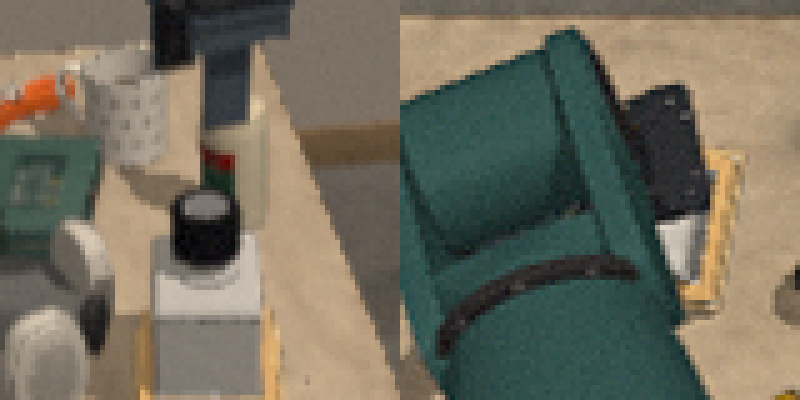

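Side view: cap top at crop (206,206) → pixel (244.2,147.2), about 1 px right of prediction. I'll fit the cap's silhouette in both pictures.

```bash
python3 - <<'E'
from h import *
from scipy.optimize import least_squares
np.set_printoptions(precision=4,suppress=True)
def mask(f,c,r,th=62):
    im=cv2.imread(f); x,y=c; g=cv2.resize(im[y-r:y+r,x-r:x+r],None,fx=8,fy=8,interpolation=cv2.INTER_CUBIC).max(2)
    n,l,s,cc=cv2.connectedComponentsWithStats((g<th).astype(np.uint8)); i=1+np.argmax(s[1:,4]); b=s[i]
    f=lambda u,o:o-r+(u+.0)/8-.5+1/16
    return np.array([f(b[0],x),f(b[1],y),f(b[0]+b[2],x),f(b[1]+b[3],y)])
def pred(n,x,y):
    t=np.linspace(0,6.283,120); q=np.array([proj(n,(x+.027*np.cos(a),y+.027*np.sin(a),z)) for z in(.136,.178) for a in t])
    return np.r_[q.min(0),q.max(0)]
S=mask("pics/side1.png",(244,152),16); T=mask("pics/top0.png",(190,205),12)
print(S,pred("side",.428,.201)); print(T,pred("top",.428,.201))
for w in((1,0),(0,1),(1,1)):
    r=least_squares(lambda p:np.r_[w[0]*(pred("side",*p)-S),w[1]*(pred("top",*p)-T)],[.428,.2],x_scale=.01,diff_step=1e-3); print(w,r.x,r.fun)
p=robot.observe()["ee_pos"]; print("nearfinger tip",proj("side",p+[.0118,-.0506,-.022]))
E
```

```text
[236.8125 136.5625 250.4375 159.0625] [236.3146 143.0902 250.1242 159.4135]
[181.3125 196.9375 197.5625 212.9375] [182.1884 197.4335 199.3764 213.7636]Traceback (most recent call last):
  File "<stdin>", line 15, in <module>
    return func(*args, **kwargs)
    result = trf(vector_fun.fun, vector_fun.jac, x0, f0, J0, lb, ub, ftol, xtol,
                 gtol, max_nfev, x_scale, loss_function, tr_solver,
                 tr_options.copy(), verbose, callback=callback_wrapped)
    return trf_no_bounds(
        fun, jac, x0, f0, J0, ftol, xtol, gtol, max_nfev, x_scale,
        loss_function, tr_solver, tr_options, verbose, callback=callback)
    J = jac(x)
    self._update_jac()
    ~~~~~~~~~~~~~~~~^^
    self.J = self.jac_wrapped(xp_copy(self.x), f0=self.f)
             ~~~~~~~~~~~~~~~~^^^^^^^^^^^^^^^^^^^^^^^^^^^^
    J, dct = approx_derivative(
             ~~~~~~~~~~~~~~~~~^
        self.fun,
        ^^^^^^^^^
    ...<2 lines>...
        **self.finite_diff_options,
        ^^^^^^^^^^^^^^^^^^^^^^^^^^^
    )
    ^
    J, _nfev = _dense_difference(fun_wrapped, x0, f0, h,
               ~
[... 263 characters left out ...]
                             ^^^^^^^
    f = np.atleast_1d(self.fun(x, *self.args, **self.kwargs))
                      ~~~~~~~~^^^^^^^^^^^^^^^^^^^^^^^^^^^^^^
    return np.atleast_1d(self.fun(x))
                         ~~~~~~~~^^^
    return self.f(x, *self.args, **self.kwargs)
           ~~~~~~^^^^^^^^^^^^^^^^^^^^^^^^^^^^^^
  File "<stdin>", line 15, in <lambda>
  File "<stdin>", line 10, in pred
  File "h.py", line 10, in proj
    K,T=cam(n); q=K@(T[:3,:3]@np.array(p)+T[:3,3]); return q[:2]/q[2]
        ~~~^^^
  File "h.py", line 4, in cam
    c=robot.camera_info(n); return np.array(c["intrinsics"]),np.array(c["camera_from_world"])
ValueError: time passes only in moves, steps and waits
```

Emit:
send_rows(
  moves="0.0052 -0.0042 0.02 0 0 0;0 0 0.025 0 0 0;0 0 0.025 0 0 0;0 0 0.025 0 0 0;0 0 0.02 0 0 0;0 0 0.014 0 0 0;0 0 0.008 0 0 0;0 0 0.004 0 0 0;0 0 0 0 0 0",
)

```text
clock: 4.93
ee_pos: [0.4307, 0.2016, 0.1597]
ee_rot: [0.993, 0.114, -0.0, 0.0]
force: [-0.1, 0.3, -0.0]
gripper_width: 1.001
grasp_force: 0.0
```

Emit:
send_rows(
  moves="0 0 0 0 0 0;0 0 0 0 0 0;0 0 0 0 0 0;0 0 0 0 0 0",
  grip=0.058,
)

```text
clock: 5.27
ee_pos: [0.4309, 0.2022, 0.1606]
ee_rot: [0.993, 0.114, 0.001, -0.0]
force: [0.3, 0.0, -0.8]
gripper_width: 0.741
grasp_force: 0.0
```

Emit:
send_rows(
  moves="0 0 0 0 0 0;0 0 0 0 0 0;0 0 0 0 0 0;0 0 0 0 0 0",
  grip=0.058,
)

```text
clock: 5.6
ee_pos: [0.4308, 0.2026, 0.1602]
ee_rot: [0.993, 0.114, 0.0, -0.0]
force: [-1.0, 6.3, 1.6]
gripper_width: 0.635
grasp_force: 2.6
```

```bash
python3 - <<'E'
from h import *
np.set_printoptions(precision=4,suppress=True)
o=robot.observe(); print({k:o[k] for k in("ee_pos","force","ft_torque","gripper_width","grasp_force","joints")})
E
```

```text
{'ee_pos': array([0.4308, 0.2026, 0.1602]), 'force': array([-1.0367,  6.3104,  1.5742]), 'ft_torque': array([0.8904, 0.16  , 0.0201]), 'gripper_width': 0.6354122708649229, 'grasp_force': 2.6481790677644312, 'joints': array([0.3903, 0.1415, 2.215 , 0.0009, 0.7842, 1.7318])}
```

Emit:
send_rows(
  moves="0.0007 -0.003 0 0 0 0;0 0 0 0 0 0;0 0 0 0 0 0",
  grip=0.054,
)

```text
clock: 5.85
ee_pos: [0.4306, 0.2053, 0.16]
ee_rot: [0.993, 0.114, 0.0, 0.0]
force: [0.5, 0.5, 1.2]
gripper_width: 0.594
grasp_force: 16.5
```

Emit:
send_rows(
  moves="0 0 0 0 0 0;0 0 0 0 0 0;0 0 0 0 0 0",
  grip=0.045,
)

```text
clock: 6.1
ee_pos: [0.4306, 0.2053, 0.16]
ee_rot: [0.993, 0.114, 0.0, -0.0]
force: [-0.2, 1.6, 1.1]
gripper_width: 0.593
grasp_force: 30.0
```

Emit:
send_rows(
  moves="0 0 0 0 0 0;0 0 0 0 0 0;0 0 0 0 0 0;0 0 0 0 0 0;0 0 0 0 0 -0.06;0 0 0 0 0 -0.12;0 0 0 0 0 -0.12;0 0 0 0 0 -0.12;0 0 0 0 0 -0.12;0 0 0 0 0 -0.12;0 0 0 0 0 -0.12;0 0 0 0 0 -0.12;0 0 0 0 0 -0.12;0 0 0 0 0 -0.12;0 0 0 0 0 -0.12;0 0 0 0 0 -0.12;0 0 0 0 0 -0.12;0 0 0 0 0 -0.06;0 0 0 0 0 0",
  grip=0.07,
)

```text
clock: 7.68
ee_pos: [0.4305, 0.2051, 0.1599]
ee_rot: [0.625, 0.781, -0.0, -0.0]
force: [0.1, -0.1, -0.1]
gripper_width: 0.767
grasp_force: 0.0
```

Emit:
send_rows(
  moves="0 0 0 0 0 0;0 0 0 0 0 0;0 0 0 0 0 0;0 0 0 0 0 0",
  grip=0.056,
)

```text
clock: 8.02
ee_pos: [0.4306, 0.2052, 0.1599]
ee_rot: [0.626, 0.779, 0.0, -0.0]
force: [0.3, -0.3, 0.3]
gripper_width: 0.613
grasp_force: 0.0
```

Emit:
send_rows(
  moves="0 0 0 0 0 0;0 0 0 0 0 0;0 0 0 0 0 0;0 0 0 0 0 0",
  grip=0.045,
)

```text
clock: 8.35
ee_pos: [0.4308, 0.2053, 0.16]
ee_rot: [0.626, 0.78, 0.0, 0.0]
force: [3.5, 1.0, -1.8]
gripper_width: 0.582
grasp_force: 30.0
```

```bash
cat > s.py <<'E'
from h import *
np.set_printoptions(precision=4,suppress=True)
o=robot.observe(); r=o["ee_rot"]; print({k:o[k] for k in("clock","ee_pos","force","ft_torque","gripper_width","grasp_force")},"yaw",2*np.arctan2(r[1],r[0]))
E
python3 s.py
```

```text
{'clock': 8.35, 'ee_pos': array([0.4308, 0.2053, 0.16  ]), 'force': array([ 3.5228,  1.0373, -1.7596]), 'ft_torque': array([ 0.1511, -0.6191, -0.001 ]), 'gripper_width': 0.5822957292859807, 'grasp_force': 29.998099696822464} yaw 1.788662031434103
```

Emit:
send_rows(
  moves="0 0.0004 0.0007 0 0 0;0 0 0.0008 0 0 0;0 0 0.0008 0 0 0;0 0 0.0008 0 0 0;0 0 0.0009 0 0 0;0 0 0 0 0 0;0 0 0 0 0 0",
)

```text
clock: 8.93
ee_pos: [0.4309, 0.2053, 0.1563]
ee_rot: [0.626, 0.78, -0.0, -0.0]
force: [-2.9, -1.5, 11.6]
gripper_width: 0.588
grasp_force: 30.0
```

```bash
python3 s.py
```

```text
{'clock': 8.9333, 'ee_pos': array([0.4309, 0.2053, 0.1563]), 'force': array([-2.919 , -1.527 , 11.6122]), 'ft_torque': array([-0.1784,  0.484 , -0.0319]), 'gripper_width': 0.587504812894753, 'grasp_force': 30.00355426222086} yaw 1.7887619685315153
```

Emit:
send_rows(
  moves="0 0 0.0004 0 0 0;0 0 0 0 0 0;0 0 0 0 0 0",
)

```text
clock: 9.18
ee_pos: [0.431, 0.2053, 0.1561]
ee_rot: [0.626, 0.78, -0.0, -0.0]
force: [-5.4, -2.3, 18.4]
gripper_width: 0.585
grasp_force: 30.0
```

Emit:
send_rows(
  moves="0 0 0.0004 0 0 0;0 0 0 0 0 0;0 0 0 0 0 0",
)

```text
clock: 9.43
ee_pos: [0.431, 0.2053, 0.156]
ee_rot: [0.626, 0.78, -0.0, -0.0]
force: [-8.8, -2.6, 22.6]
gripper_width: 0.587
grasp_force: 30.0
```

Emit:
send_rows(
  moves="0 -0.0004 -0.0005 0 0 0;0 0 0 0 0 0;0 0 0 0 0 -0.01;0 0 0 0 0 -0.015;0 0 0 0 0 -0.015;0 0 0 0 0 0;0 0 0 0 0 0",
)

```text
clock: 10.02
ee_pos: [0.4309, 0.2053, 0.1562]
ee_rot: [0.61, 0.792, 0.0, 0.0]
force: [-0.8, -0.2, 12.0]
gripper_width: 0.587
grasp_force: 30.0
```

```bash
python3 s.py
```

```text
{'clock': 10.0167, 'ee_pos': array([0.4309, 0.2053, 0.1562]), 'force': array([-0.8137, -0.1977, 11.9515]), 'ft_torque': array([-0.2028,  0.3324, -0.0479]), 'gripper_width': 0.587205141323286, 'grasp_force': 30.003384361043572} yaw 1.8288970062787822
```

Emit:
send_rows(
  moves="0 0 0 0 0 -0.02;0 0 0 0 0 -0.02;0 0 0 0 0 -0.02;0 0 0 0 0 -0.02;0 0 0 0 0 -0.02;0 0 0 0 0 0",
)

```text
clock: 10.52
ee_pos: [0.4309, 0.2053, 0.156]
ee_rot: [0.569, 0.822, 0.0, 0.0]
force: [-1.1, 0.1, 7.2]
gripper_width: 0.587
grasp_force: 30.0
```

```bash
python3 s.py
```

```text
{'clock': 10.5167, 'ee_pos': array([0.4309, 0.2053, 0.156 ]), 'force': array([-1.0641,  0.1113,  7.2167]), 'ft_torque': array([-0.0823, -0.0074,  0.0431]), 'gripper_width': 0.58717992736366, 'grasp_force': 30.00184067990631} yaw 1.9301059126763735
```

Force fell to 7 N, so the teeth dropped in. Push further down to about 16 N.

Emit:
send_rows(
  moves="0 0 0.0006 0 0 0;0 0 0.0006 0 0 0;0 0 0.0004 0 0 0;0 0 0 0 0 0;0 0 0 0 0 0",
)

```text
clock: 10.93
ee_pos: [0.431, 0.2053, 0.1546]
ee_rot: [0.57, 0.822, 0.0, 0.0]
force: [-1.5, -0.9, 12.2]
gripper_width: 0.586
grasp_force: 30.0
```

Emit:
send_rows(
  moves="0 0 0.0004 0 0 0;0 0 0 0 0 0;0 0 0 0 0 0",
)

```text
clock: 11.18
ee_pos: [0.431, 0.2053, 0.1543]
ee_rot: [0.57, 0.822, 0.0, 0.0]
force: [-2.5, -1.2, 12.6]
gripper_width: 0.588
grasp_force: 30.0
```

```bash
python3 s.py
```

```text
{'clock': 11.1833, 'ee_pos': array([0.431 , 0.2053, 0.1543]), 'force': array([-2.4868, -1.2209, 12.637 ]), 'ft_torque': array([-0.2965,  0.27  ,  0.0472]), 'gripper_width': 0.588345889621702, 'grasp_force': 30.003605922684073} yaw 1.9289373416334226
```

Emit:
send_rows(
  moves="0 0 0.0004 0 0 0;0 0 0 0 0 0;0 0 0 0 0 0",
)

```text
clock: 11.43
ee_pos: [0.431, 0.2053, 0.154]
ee_rot: [0.57, 0.822, 0.0, 0.0]
force: [-3.7, -2.7, 17.8]
gripper_width: 0.587
grasp_force: 30.0
```

Emit:
send_rows(
  moves="0 0 0 0 0 -0.02;0 0 0 0 0 -0.03;0 0 0 0 0 -0.03;0 0 0 0 0 -0.03;0 0 0 0 0 -0.03;0 0 0 0 0 -0.02;0 0 0 0 0 0",
)

```text
clock: 12.02
ee_pos: [0.431, 0.2053, 0.154]
ee_rot: [0.502, 0.865, 0.0, 0.0]
force: [-3.0, -0.9, 16.5]
gripper_width: 0.586
grasp_force: 30.0
```

```bash
python3 s.py
```

```text
{'clock': 12.0167, 'ee_pos': array([0.431 , 0.2053, 0.154 ]), 'force': array([-3.0305, -0.949 , 16.5103]), 'ft_torque': array([-0.321 ,  0.5527, -0.0048]), 'gripper_width': 0.5856189483706955, 'grasp_force': 30.00471373088658} yaw 2.0901562303055843
```

Emit:
send_rows(
  moves="0 0 0 0 0 -0.03;0 0 0 0 0 -0.03;0 0 0 0 0 -0.03;0 0 0 0 0 -0.03;0 0 0 0 0 -0.03",
)

```text
clock: 12.43
ee_pos: [0.4312, 0.2055, 0.154]
ee_rot: [0.436, 0.9, 0.001, 0.0]
force: [-1.6, -0.1, 14.9]
gripper_width: 0.582
grasp_force: 30.0
```

```bash
python3 s.py
```

```text
{'clock': 12.4333, 'ee_pos': array([0.4312, 0.2055, 0.154 ]), 'force': array([-1.6409, -0.105 , 14.8953]), 'ft_torque': array([-0.0128,  0.2922, -0.0635]), 'gripper_width': 0.5823893727960404, 'grasp_force': 30.0041350023821} yaw 2.2400688191342613
```

Emit:
send_rows(
  moves="0 0 0 0 0 -0.025;0 0 0 0 0 -0.025;0 0 0 0 0 -0.02",
)

```text
clock: 12.68
ee_pos: [0.4313, 0.2056, 0.1541]
ee_rot: [0.404, 0.915, 0.001, 0.0]
force: [-1.4, 0.8, 13.6]
gripper_width: 0.588
grasp_force: 30.0
```

```bash
python3 s.py
```

```text
{'clock': 12.6833, 'ee_pos': array([0.4313, 0.2056, 0.1541]), 'force': array([-1.4128,  0.7722, 13.6211]), 'ft_torque': array([-0.0049,  0.2283, -0.1109]), 'gripper_width': 0.5876573630417254, 'grasp_force': 30.00389368738979} yaw 2.30993423422412
```

Emit:
send_rows(
  moves="0 0 0.0002 0 0 -0.025;0 0 0 0 0 -0.025;0 0 0 0 0 -0.025;0 0 0 0 0 -0.025",
)

```text
clock: 13.02
ee_pos: [0.4315, 0.2056, 0.154]
ee_rot: [0.358, 0.934, 0.001, 0.001]
force: [-2.3, 0.5, 15.7]
gripper_width: 0.582
grasp_force: 30.0
```

```bash
python3 s.py
```

```text
{'clock': 13.0167, 'ee_pos': array([0.4315, 0.2056, 0.154 ]), 'force': array([-2.3312,  0.4509, 15.7035]), 'ft_torque': array([ 0.0182,  0.26  , -0.0551]), 'gripper_width': 0.582375248633812, 'grasp_force': 30.00425964128226} yaw 2.4098358936873296
```

Emit:
send_rows(
  moves="0 0 0 0 0 -0.025;0 0 0 0 0 -0.025;0 0 0 0 0 -0.025;0 0 0 0 0 -0.025",
)

```text
clock: 13.35
ee_pos: [0.4314, 0.2056, 0.154]
ee_rot: [0.311, 0.951, 0.001, 0.001]
force: [-1.9, -0.2, 16.4]
gripper_width: 0.586
grasp_force: 30.0
```

```bash
python3 s.py
```

```text
{'clock': 13.35, 'ee_pos': array([0.4314, 0.2056, 0.154 ]), 'force': array([-1.9324, -0.1753, 16.4164]), 'ft_torque': array([-0.0863,  0.2578, -0.1386]), 'gripper_width': 0.5855551908398969, 'grasp_force': 30.004327269271016} yaw 2.5098306129504384
```

Emit:
send_rows(
  moves="0 0 0 0 0 -0.025;0 0 0 0 0 -0.025;0 0 0 0 0 -0.025;0 0 0 0 0 -0.025",
)

```text
clock: 13.68
ee_pos: [0.4314, 0.2056, 0.154]
ee_rot: [0.263, 0.965, 0.001, 0.001]
force: [-2.4, -0.2, 16.6]
gripper_width: 0.585
grasp_force: 30.0
```

```bash
python3 s.py
```

```text
{'clock': 13.6833, 'ee_pos': array([0.4314, 0.2056, 0.154 ]), 'force': array([-2.4397, -0.1806, 16.5661]), 'ft_torque': array([-0.0245,  0.314 , -0.1152]), 'gripper_width': 0.5845737946197721, 'grasp_force': 30.004257783293724} yaw 2.609809966049715
```

Emit:
send_rows(
  moves="0 0 0 0 0 -0.025;0 0 0 0 0 -0.025;0 0 0 0 0 -0.025",
)

```text
clock: 13.93
ee_pos: [0.4314, 0.2056, 0.154]
ee_rot: [0.226, 0.974, 0.001, 0.001]
force: [-1.1, -0.0, 16.5]
gripper_width: 0.587
grasp_force: 30.0
```

```bash
python3 s.py
```

```text
{'clock': 13.9333, 'ee_pos': array([0.4314, 0.2056, 0.154 ]), 'force': array([-1.1352, -0.0072, 16.4752]), 'ft_torque': array([ 0.0037,  0.1747, -0.0602]), 'gripper_width': 0.5868840325461597, 'grasp_force': 30.00435304362327} yaw 2.6848512760422683
```

Emit:
send_rows(
  moves="0 0 0 0 0 -0.02;0 0 0 0 0 -0.02;0 0 0 0 0 -0.02",
)

```text
clock: 14.18
ee_pos: [0.4315, 0.2056, 0.154]
ee_rot: [0.197, 0.98, 0.001, 0.001]
force: [-1.2, 1.6, 15.9]
gripper_width: 0.588
grasp_force: 30.0
```

```bash
python3 s.py
```

```text
{'clock': 14.1833, 'ee_pos': array([0.4315, 0.2056, 0.154 ]), 'force': array([-1.1958,  1.6115, 15.9288]), 'ft_torque': array([ 0.0391,  0.1792, -0.1493]), 'gripper_width': 0.5881787803856668, 'grasp_force': 30.004130112938583} yaw 2.744561082896886
```

Emit:
send_rows(
  moves="0 0 0 0 0 -0.02;0 0 0 0 0 -0.02;0 0 0 0 0 -0.02",
)

```text
clock: 14.43
ee_pos: [0.4314, 0.2056, 0.154]
ee_rot: [0.168, 0.986, 0.001, 0.001]
force: [-1.8, -1.1, 17.3]
gripper_width: 0.591
grasp_force: 30.0
```

```bash
python3 s.py
```

```text
{'clock': 14.4333, 'ee_pos': array([0.4314, 0.2056, 0.154 ]), 'force': array([-1.7867, -1.0753, 17.3151]), 'ft_torque': array([-0.1813,  0.2427, -0.2095]), 'gripper_width': 0.5907269740790051, 'grasp_force': 30.00373606570065} yaw 2.8045189312120646
```

Possibly reaching the stop; smaller steps.

Emit:
send_rows(
  moves="0 0 0 0 0 -0.01;0 0 0 0 0 -0.01",
)

```text
clock: 14.6
ee_pos: [0.4314, 0.2056, 0.154]
ee_rot: [0.158, 0.987, 0.0, 0.001]
force: [-2.0, -0.4, 16.1]
gripper_width: 0.582
grasp_force: 30.0
```

```bash
python3 s.py
```

```text
{'clock': 14.6, 'ee_pos': array([0.4314, 0.2056, 0.154 ]), 'force': array([-1.9727, -0.3931, 16.1362]), 'ft_torque': array([-0.1606,  0.3024, -0.2586]), 'gripper_width': 0.5821136370095145, 'grasp_force': 30.003605391830206} yaw 2.8239460220909343
```

Emit:
send_rows(
  moves="0 0 0 0 0 -0.01;0 0 0 0 0 -0.01",
)

```text
clock: 14.77
ee_pos: [0.4314, 0.2055, 0.154]
ee_rot: [0.148, 0.989, 0.0, 0.001]
force: [-2.5, -0.0, 17.4]
gripper_width: 0.586
grasp_force: 30.0
```

```bash
python3 s.py
```

```text
{'clock': 14.7667, 'ee_pos': array([0.4314, 0.2055, 0.154 ]), 'force': array([-2.4777, -0.0041, 17.405 ]), 'ft_torque': array([-0.2148,  0.3092, -0.3557]), 'gripper_width': 0.5862195376482964, 'grasp_force': 30.003289142623544} yaw 2.843799989877581
```

Emit:
send_rows(
  moves="0 0 0 0 0 0.015;0 0 -0.001 0 0 0.01;0 0 -0.001 0 0 0;0 0 -0.0015 0 0 0;0 0 -0.0015 0 0 0;0 0 -0.0015 0 0 0;0 0 0 0 0 0",
)

```text
clock: 15.35
ee_pos: [0.4311, 0.2054, 0.16]
ee_rot: [0.161, 0.987, 0.0, 0.001]
force: [3.3, 0.8, 2.6]
gripper_width: 0.587
grasp_force: 30.0
```

```bash
python3 s.py
```

```text
{'clock': 15.35, 'ee_pos': array([0.4311, 0.2054, 0.16  ]), 'force': array([3.3003, 0.7727, 2.6116]), 'ft_torque': array([ 0.124 , -0.6604, -0.0373]), 'gripper_width': 0.5866498419764867, 'grasp_force': 30.000149770639837} yaw 2.8188231267938635
```

Emit:
send_rows(
  moves="0 0 -0.0015 0 0 0;0 0 -0.0015 0 0 0;0 0 0 0 0 0",
)

```text
clock: 15.6
ee_pos: [0.4302, 0.205, 0.1624]
ee_rot: [0.161, 0.987, -0.0, -0.0]
force: [1.1, 0.2, 0.6]
gripper_width: 0.587
grasp_force: 30.0
```

```bash
python3 s.py
```

```text
{'clock': 15.6, 'ee_pos': array([0.4302, 0.205 , 0.1624]), 'force': array([1.1451, 0.1914, 0.6425]), 'ft_torque': array([ 0.044 , -0.2705,  0.0802]), 'gripper_width': 0.5873689092564136, 'grasp_force': 29.999032295309007} yaw 2.8188210389661044
```

Emit:
send_rows(
  moves="0 0 -0.002 0 0 0;0 0 -0.003 0 0 0;0 0 -0.003 0 0 0;0 0 0 0 0 0",
)

```text
clock: 15.93
ee_pos: [0.4306, 0.2052, 0.171]
ee_rot: [0.161, 0.987, 0.0, 0.0]
force: [-0.1, -0.4, -0.6]
gripper_width: 0.584
grasp_force: 30.0
```

Emit:
send_rows(
  moves="0 0 -0.004 0 0 0;0 0 -0.006 0 0 0;0 0 -0.008 0 0 0;0 0 -0.008 0 0 0;0 0 -0.008 0 0 0;0 0 -0.01 0 0 0;0 0 -0.015 0 0 0;0 0 -0.02 0 0 0;0 0 -0.02 0 0 0;0 0 -0.01 0 0 0;0 0 0 0 0 0;0 0 0 0 0 0",
)

```text
clock: 16.93
ee_pos: [0.4306, 0.2052, 0.2797]
ee_rot: [0.161, 0.987, 0.0, 0.0]
force: [-0.5, -0.4, -0.8]
gripper_width: 0.59
grasp_force: 30.0
```

```bash
python3 s.py; python3 - <<'E'
from h import *
im=robot.snapshot("side")[...,::-1]; cv2.imwrite("pics/side2.png",im)
cv2.imwrite("pics/s2.png",cv2.resize(im[90:260,180:330],None,fx=3.5,fy=3.5,interpolation=3))
im=robot.snapshot("top")[...,::-1]; cv2.imwrite("pics/top2.png",im)
E
```

```text
{'clock': 16.9333, 'ee_pos': array([0.4306, 0.2052, 0.2797]), 'force': array([-0.5042, -0.428 , -0.7539]), 'ft_torque': array([-0.0103, -0.1642,  0.0701]), 'gripper_width': 0.5898061261333624, 'grasp_force': 29.998470218852162} yaw 2.8187861918920816
```

View pics/s2.png

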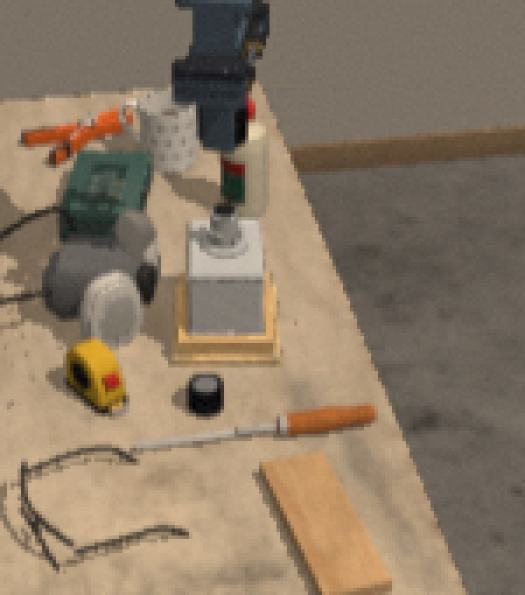

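The picture shows the neck bare at crop (222,225), with the cap in the gripper. Carry it to the board.

Emit:
send_rows(
  moves="-0.0054 -0.01175 0 0 0 0;-0.0108 -0.0235 0 0 0 0;-0.0108 -0.0235 0 0 0 0;-0.0108 -0.0235 0 0 0 0;-0.0108 -0.0235 0 0 0 0;-0.0108 -0.0235 0 0 0 0;-0.0108 -0.0235 0 0 0 0;-0.0108 -0.0235 0 0 0 0;-0.0108 -0.0235 0 0 0 0;-0.0108 -0.0235 0 0 0 0;-0.0108 -0.0235 0 0 0 0;-0.0108 -0.0235 0 0 0 0;-0.0108 -0.0235 0 0 0 0;-0.0108 -0.0235 0 0 0 0;-0.0054 -0.01175 0 0 0 0;0 0 0 0 0 0;0 0 0 0 0 0",
)

```text
clock: 18.45
ee_pos: [0.4692, -0.1546, 0.2787]
ee_rot: [0.161, 0.987, 0.0, -0.001]
force: [0.2, 1.1, -0.7]
gripper_width: 0.583
grasp_force: 30.0
```

Emit:
send_rows(
  moves="0 0 0.015 0 0 0;0 0 0.025 0 0 0;0 0 0.025 0 0 0;0 0 0.025 0 0 0;0 0 0.025 0 0 0;0 0 0.025 0 0 0;0 0 0.025 0 0 0;0 0 0.02 0 0 0;0 0 0.015 0 0 0;0 0 0.01 0 0 0;0 0 0.005 0 0 0;0 0 0 0 0 0;0 0 0 0 0 0",
)

```text
clock: 19.53
ee_pos: [0.4699, -0.1545, 0.065]
ee_rot: [0.161, 0.987, -0.0, 0.0]
force: [-0.6, 0.3, -1.6]
gripper_width: 0.589
grasp_force: 30.0
```

```bash
python3 s.py; python3 - <<'E'
from h import *
print(robot.observe()["joints"])
im=robot.snapshot("side")[...,::-1]; cv2.imwrite("pics/side3.png",im)
p=robot.observe()["ee_pos"]; print(proj("side",p-[0,0,.028]),proj("side",(.470,-.1555,.018)))
cv2.imwrite("pics/s3.png",cv2.resize(im[180:280,220:330],None,fx=5,fy=5,interpolation=3))
E
```

```text
{'clock': 19.5333, 'ee_pos': array([ 0.4699, -0.1545,  0.065 ]), 'force': array([-0.5665,  0.2706, -1.5665]), 'ft_torque': array([ 0.0874, -0.1476, -0.0671]), 'gripper_width': 0.5890081881204541, 'grasp_force': 29.99860671814531} yaw 2.8191825817481235
[-3.64818405e-01  3.51957335e-01  2.19478527e+00  6.68612197e-05
  5.94479668e-01 -1.61326004e+00]
[272.02131421 232.71871561] [271.88181813 236.95871612]
```

View pics/s3.png

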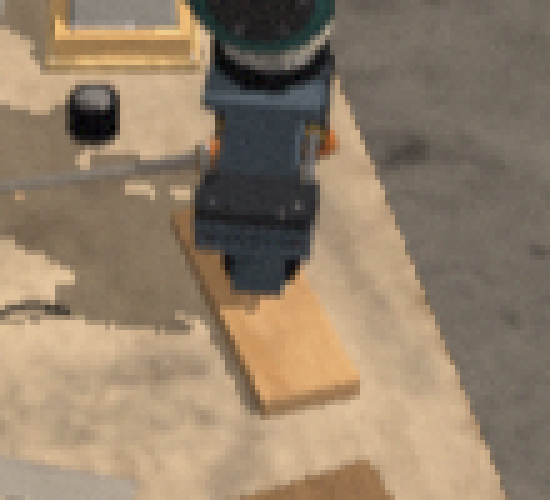

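The gripper hangs over the middle of the board (cap at about crop (260,265)). Lower gently.

Emit:
send_rows(
  moves="0 0 0.006 0 0 0;0 0 0.005 0 0 0;0 0 0.003 0 0 0;0 0 0.001 0 0 0;0 0 0.001 0 0 0;0 0 0 0 0 0",
)

```text
clock: 20.08
ee_pos: [0.4695, -0.1548, 0.0483]
ee_rot: [0.161, 0.987, 0.0, -0.0]
force: [0.3, 0.8, -1.4]
gripper_width: 0.586
grasp_force: 30.0
```

Emit:
send_rows(
  moves="0 0 0.0005 0 0 0;0 0 0.0005 0 0 0;0 0 0.0005 0 0 0;0 0 0 0 0 0",
)

```text
clock: 20.42
ee_pos: [0.4696, -0.1548, 0.047]
ee_rot: [0.161, 0.987, 0.0, 0.0]
force: [-0.5, -0.1, -1.2]
gripper_width: 0.585
grasp_force: 30.0
```

Emit:
send_rows(
  moves="0 0 0.0005 0 0 0;0 0 0.0005 0 0 0;0 0 0 0 0 0",
)

```text
clock: 20.67
ee_pos: [0.4696, -0.1548, 0.046]
ee_rot: [0.161, 0.987, -0.0, 0.0]
force: [0.2, 0.3, 0.2]
gripper_width: 0.593
grasp_force: 30.0
```

Emit:
send_rows(
  moves="0 0 0.0005 0 0 0;0 0 0 0 0 0;0 0 0 0 0 0",
)

```text
clock: 20.92
ee_pos: [0.4697, -0.1548, 0.0456]
ee_rot: [0.161, 0.987, 0.0, 0.0]
force: [-1.3, 0.5, 1.8]
gripper_width: 0.585
grasp_force: 30.0
```

Emit:
send_rows(
  moves="0 0 0.0005 0 0 0;0 0 0 0 0 0;0 0 0 0 0 0",
)

```text
clock: 21.17
ee_pos: [0.4697, -0.1548, 0.0451]
ee_rot: [0.161, 0.987, -0.0, 0.0]
force: [-0.2, 0.7, 3.9]
gripper_width: 0.584
grasp_force: 30.0
```

Emit:
send_rows(
  moves="0 0 0 0 0 0;0 0 0 0 0 0;0 0 0 0 0 0;0 0 0 0 0 0;0 0 0 0 0 0;0 0 0 0 0 0",
  grip=0.08,
)

```text
clock: 21.67
ee_pos: [0.4696, -0.1548, 0.045]
ee_rot: [0.161, 0.987, -0.0, 0.0]
force: [0.1, 0.3, -0.3]
gripper_width: 0.875
grasp_force: 0.0
```

Emit:
send_rows(
  moves="0 0 -0.005 0 0 0;0 0 -0.01 0 0 0;0 0 -0.015 0 0 0;0 0 -0.02 0 0 0;0 0 -0.03 0 0 0;0 0 -0.03 0 0 0;0 0 -0.03 0 0 0;0 0 -0.03 0 0 0;0 0 -0.02 0 0 0;0 0 -0.01 0 0 0;0 0 0 0 0 0;0 0 0 0 0 0",
)

```text
clock: 22.67
ee_pos: [0.4694, -0.1547, 0.2449]
ee_rot: [0.161, 0.987, -0.0, 0.0]
force: [0.2, 0.5, 0.1]
gripper_width: 0.878
grasp_force: 0.0
```

```bash
python3 - <<'E'
from h import *
im=robot.snapshot("side")[...,::-1]; cv2.imwrite("pics/s4.png",cv2.resize(im[130:330,190:340],None,fx=3,fy=3,interpolation=3))
for d in robot.boxes_of("side","cap_centre"): print(d["xy"],d["conf"])
print(proj("side",(.4697,-.1548,.043)))
E
```

```text
[273.3, 233.2] 0.58
[238.9, 202.3] 0.52
[271.9668954  231.53477559]
```

View pics/s4.png

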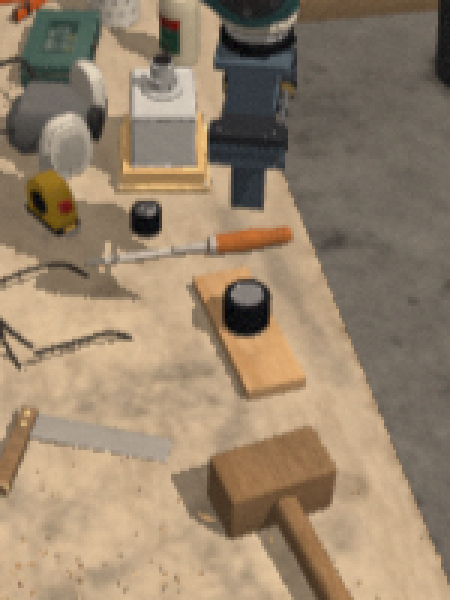

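The cap stands upright on the board (crop (246,306)), the neck is bare, and the tools are undisturbed.

```bash
python3 -c "from bench import robot; print(robot.sign_off())"
```

```text
the job is handed in; nothing more can be done
None
```

The cap was pushed, turned to its stop, lifted off and set upright on the offcut board; the job was handed in at about 23 s, no verdict came back, and the push briefly read about 23 N, above the 13 to 20 N asked for.

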